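# Set a cooker hood receiver's address switches to match its handset

## Robot

A 6-joint arm with a two-finger parallel gripper is mounted at the origin on a cart in front of the work surface, level with it; the furniture and walls round the work are solid. World frame = base frame: x ahead of the robot, y to its left, z up, the work surface at z = 0. Lengths are in m, angles in degrees, forces in N, time in s.
With the tool pointing down it reaches from about 0.4 to 0.825 m from the base axis. Payload 7 kg.
Tool frame: the origin (TCP) lies on the mounting face of the last link; the fingertips stand 178 mm ahead of it and the grasp point (between the pads) lies 159 mm ahead of it; z points along the fingers, y is the line along which they close (so a half turn about z gives the same grasp; the last joint's range is limited). The gripper opens to 88 mm and grips with 3 to 60 N. Pads are 19 mm wide; open, the fingers measure 130 mm over their backs; the gripper's body (78 mm by 193 mm) begins 47 mm behind the grasp point.
Start: joints at [89.674, 20.546, 0.682, 0, -70.136, -16.507], TCP at [0.195, 0.646, 0.405] pointing down, gripper open.
Joint ranges: [-176.03, 176.03], [-82.01, 121.73], [-58.28, 71.71], [-173.87, 95.51], [-174.79, -0.11], [-173.66, 173.66]. Speed limits (degrees/s): [136.94, 136.94, 172.46, 180, 180, 180].

## Interface

Orientations are given as [roll, pitch, yaw] about the fixed x, y, z axes, in that order (R = Rz(yaw) Ry(pitch) Rx(roll)).
In Python, from bench import readout, snapshot, calibration, arm, search_frame gives the robot as it stands.
- The arm moves only by the tool step_arm, never from a script. Its argument "deltas" is one flat list of numbers, 7 for each row, row after row: the opening, from -1 (shut) to 1 (fully open), then the shift along the tool's x, y, z in m, then the turn, a rotation vector about the tool's x, y, z in degrees. A call has 1 to 5 rows; each row shifts and turns the commanded pose from where the row before left it, along the tool's axes as they then stand; what a row does not reach is not made up. A row lasts 1/12 s, in which the tool goes at most 41.7 mm and 7.16 degrees, less where a joint would pass 70% of its speed; a pose out of reach is approached as far as the arm can. A call is refused whole if a number of a shift passes 0.0417 or a number of a turn 7.16, either way. A call with a gripper value outside its range is refused whole. The fingers move at their own pace and stop on an object; the grip force is fixed at half the most. Time passes only in rows, so rows that do not move let the fingers close. It gives the time, the measured TCP pose, the force, the opening and the grip force at its end, in the units of the state.
- readout.observe(): the state, without advancing time (a new reading comes with each control period).
- snapshot(name): name is "scene" or "top" or "wrist"; returns (picture, depth): 384x512x3 uint8, red, green, blue; 384x512 float32, m along the optical axis (not along the pixel's ray), 0 where there is no reading.
- calibration(name): a dict with "K" (3x3 intrinsics, pixels), "eye" and "rotation" of the camera in the world; the wrist camera has in their place "hand_eye" (4x4, takes a point from camera to tool coordinates, whose origin is the TCP and whose axes are the flange's). Camera axes: x right, y up, looking along -z (the intrinsics and any distortion apply to the point x, -y, -z); pixel columns grow to the right and rows downward; lengths in m; the calibration is good to about 2 mm. A picture is of the moment at which its call begins: read the wrist's pose just before it. calibration takes no time and is no camera call.
- arm.hand_in(): hands the job in; it is judged then, once.
Trained networks look in the newest picture that a camera, given by its name, has taken for a name from the list of things; names that differ only in an ending like _2 or _b are one class to them, and where a whole thing is asked for, a point or a joint stands for the part that bears it (a point fixed in the world has none). Each returns a list of dicts, best first, with "p" (0 to 1); they miss things now and then, are a little off and sometimes report something else, mostly with a low value. They report only what shows in the picture. A call takes as long as a camera call. They do not tell look-alikes from the thing itself.
- search_frame(label, camera): "centre" ([column, row] in pixels, amid what is visible of it).
The state is a dict: "clock": time; "joint_pos": joint angles; "joint_vel": joint speeds; "joint_torque": joint torques, N m; "eef_pos": TCP position; "tool_rot": TCP orientation; "contact_force": force on the tool from outside, world axes, zero at the start; "ft_torque": the same for the moment, N m; "grip_width": finger opening in m; "grasp_force": force on a finger pad.
Only numpy, scipy, OpenCV 4.12 (cv2) and the standard library are available. Lean on these libraries where they do the work, as an engineer would, in place of code of your own. Each camera call takes 0.05 s, during which the arm holds its last target. There are 200 camera calls.

## Task

The cooker hood only obeys its handset when both have the same address. Set the five little slide switches on the receiver, the box with the screw ears, to the same pattern as the five on the handset, the slim one with the round buttons: switch for switch from left to right, a nub away from you is on and a nub near you is off, each one fully home at its end. Leave the other things on the worktop where they are.

Things in the scene. Friction and masses are not known exactly. Their poses are not given: they have to be found in the camera images.
- receiver: White box 104 (x) x 176 (y) mm, 5 mm high screw ears at its ends (216 mm over them), two cable glands at the back; fixed. Its black switch bank has a flat face 34 mm above the worktop, with five nubs sliding along x, 24 mm apart along y (y = 48, 24, 0, -24, -48 mm). Origin: centre of underside, on the worktop. x points away from the robot (yaw within 0.35 rad), y left, z up.
- handset: Slim white handset 64 (x) x 188 (y) x 18 mm, fixed, to the left or right of the receiver; three round grey buttons on its right, a black bank of five immovable switches (the pattern) on its left, at y = 70, 52, 34, 16, -2 mm in its frame. Nub at x = +7 mm: on; at x = -7 mm: off. Three are on; which varies. Origin: centre of underside; x away from the robot (yaw within 0.35 rad), y left.
- sw1 (a joint): Receiver switch 1 (1 leftmost, 5 rightmost): 0 = off, nub fully towards the robot (its centre at x = -7 mm, y = 48 mm in the receiver's frame); 0.014 m = on, nub fully away (x = +7 mm). Nub: white, 8 mm along x, 9 mm across, 14 mm tall, top 48 mm above the worktop. Slides with about 1.5 N of friction, stays where left, firm end stops. Starts off.
- sw2 (a joint): Receiver switch 2 (1 leftmost, 5 rightmost): 0 = off, nub fully towards the robot (its centre at x = -7 mm, y = 24 mm in the receiver's frame); 0.014 m = on, nub fully away (x = +7 mm). Nub: white, 8 mm along x, 9 mm across, 14 mm tall, top 48 mm above the worktop. Slides with about 1.5 N of friction, stays where left, firm end stops. Starts off.
- sw3 (a joint): Receiver switch 3 (1 leftmost, 5 rightmost): 0 = off, nub fully towards the robot (its centre at x = -7 mm, y = 0 mm in the receiver's frame); 0.014 m = on, nub fully away (x = +7 mm). Nub: white, 8 mm along x, 9 mm across, 14 mm tall, top 48 mm above the worktop. Slides with about 1.5 N of friction, stays where left, firm end stops. Starts off.
- sw4 (a joint): Receiver switch 4 (1 leftmost, 5 rightmost): 0 = off, nub fully towards the robot (its centre at x = -7 mm, y = -24 mm in the receiver's frame); 0.014 m = on, nub fully away (x = +7 mm). Nub: white, 8 mm along x, 9 mm across, 14 mm tall, top 48 mm above the worktop. Slides with about 1.5 N of friction, stays where left, firm end stops. Starts on.
- sw5 (a joint): Receiver switch 5 (1 leftmost, 5 rightmost): 0 = off, nub fully towards the robot (its centre at x = -7 mm, y = -48 mm in the receiver's frame); 0.014 m = on, nub fully away (x = +7 mm). Nub: white, 8 mm along x, 9 mm across, 14 mm tall, top 48 mm above the worktop. Slides with about 1.5 N of friction, stays where left, firm end stops. Starts off.
- key1_nub (a point): Centre of the top of one of the five nubs on the handset (8 x 9 mm, 10 mm tall, top 29.5 mm above the worktop). The five are listed in no particular order: find by its place in the handset's frame which switch it is and whether it is on.
- key2_nub (a point): Centre of the top of one of the five nubs on the handset (8 x 9 mm, 10 mm tall, top 29.5 mm above the worktop). The five are listed in no particular order: find by its place in the handset's frame which switch it is and whether it is on.
- key3_nub (a point): Centre of the top of one of the five nubs on the handset (8 x 9 mm, 10 mm tall, top 29.5 mm above the worktop). The five are listed in no particular order: find by its place in the handset's frame which switch it is and whether it is on.
- key4_nub (a point): Centre of the top of one of the five nubs on the handset (8 x 9 mm, 10 mm tall, top 29.5 mm above the worktop). The five are listed in no particular order: find by its place in the handset's frame which switch it is and whether it is on.
- key5_nub (a point): Centre of the top of one of the five nubs on the handset (8 x 9 mm, 10 mm tall, top 29.5 mm above the worktop). The five are listed in no particular order: find by its place in the handset's frame which switch it is and whether it is on.
- handset_slot1 (a point): Middle of the handset's slot 1 (1 leftmost, 5 rightmost), 19.5 mm above the worktop: its nub stands 7 mm beyond this point if on, 7 mm nearer the robot if off.
- handset_slot2 (a point): Middle of the handset's slot 2 (1 leftmost, 5 rightmost), 19.5 mm above the worktop: its nub stands 7 mm beyond this point if on, 7 mm nearer the robot if off.
- handset_slot3 (a point): Middle of the handset's slot 3 (1 leftmost, 5 rightmost), 19.5 mm above the worktop: its nub stands 7 mm beyond this point if on, 7 mm nearer the robot if off.
- handset_slot4 (a point): Middle of the handset's slot 4 (1 leftmost, 5 rightmost), 19.5 mm above the worktop: its nub stands 7 mm beyond this point if on, 7 mm nearer the robot if off.
- handset_slot5 (a point): Middle of the handset's slot 5 (1 leftmost, 5 rightmost), 19.5 mm above the worktop: its nub stands 7 mm beyond this point if on, 7 mm nearer the robot if off.
- salt_shaker: Bystander: glass salt shaker, 44 mm across, 90 tall; origin at the centre of its underside, on the worktop. Leave it where it is.
- sardine_tin: Bystander: flat fish tin, 63x105x29 mm; origin at the centre of its underside, on the worktop. Leave it where it is.
- garlic: Bystander: garlic bulb, 60 mm across, 58 tall; origin at the centre of its underside, on the worktop. Leave it where it is.
- teaspoon: Bystander: steel teaspoon, 130x27x11 mm; origin at the centre of its underside, on the worktop. Leave it where it is.
- mug_near: Bystander: plain white mug, 86 mm across (119 over the handle), 101 tall; origin at the centre of its underside, on the worktop. Leave it where it is.
- spice_1: Bystander: spice jar with a dark cap, 41 mm across, 105 tall; origin at the centre of its underside, on the worktop. Leave it where it is.
Not all that is in view belongs to the job. Of the things that look like the handset, the largest one is meant.

How it is judged (in metres and radians):
At the end, for the whole second after the job is handed in: Each of the receiver's five switches, counted from the left, stands as the handset's switch of the same number: within 3.5 mm of its far end (joint over 0.0105 m) where the handset's is on, within 3.5 mm of its near end (joint under 0.0035 m) where it is off; all at rest (((horizontal distance between any of key2_nub, key5_nub and handset_slot1 below 0.01 m and value of joint sw1 below 0.0035 m) or (horizontal distance between each of key2_nub, key5_nub and handset_slot1 above 0.01 m and value of joint sw1 above 0.0105 m)) and ((horizontal distance between any of key2_nub, key5_nub and handset_slot2 below 0.01 m and value of joint sw2 below 0.0035 m) or (horizontal distance between each of key2_nub, key5_nub and handset_slot2 above 0.01 m and value of joint sw2 above 0.0105 m)) and ((horizontal distance between any of key2_nub, key5_nub and handset_slot3 below 0.01 m and value of joint sw3 below 0.0035 m) or (horizontal distance between each of key2_nub, key5_nub and handset_slot3 above 0.01 m and value of joint sw3 above 0.0105 m)) and ((horizontal distance between any of key2_nub, key5_nub and handset_slot4 below 0.01 m and value of joint sw4 below 0.0035 m) or (horizontal distance between each of key2_nub, key5_nub and handset_slot4 above 0.01 m and value of joint sw4 above 0.0105 m)) and ((horizontal distance between any of key2_nub, key5_nub and handset_slot5 below 0.01 m and value of joint sw5 below 0.0035 m) or (horizontal distance between each of key2_nub, key5_nub and handset_slot5 above 0.01 m and value of joint sw5 above 0.0105 m)) and velocity of joint sw1 between -0.005 and 0.005 m/s and velocity of joint sw2 between -0.005 and 0.005 m/s and velocity of joint sw3 between -0.005 and 0.005 m/s and velocity of joint sw4 between -0.005 and 0.005 m/s and velocity of joint sw5 between -0.005 and 0.005 m/s); the robot touches nothing.
It fails at once if a bystander (salt shaker, fish tin, garlic, teaspoon, mug or spice jar) is moved more than 4 cm or knocked over (distance of any of salt_shaker, sardine_tin, garlic, teaspoon, mug_near, spice_1 from where it was at the start of the episode above 0.04 m or angle between any of salt_shaker, sardine_tin, garlic, mug_near, spice_1's own z axis and vertical above 0.6 rad).
It also fails if it takes over 51 s, if anything falls off the work surface, if the arm or the gripper's body presses on something with over 40 N, if the wrist force passes 120 N, or if a joint passes its speed limit or range.

## Working session

There is one attempt and no reset: what is moved stays moved. The work goes in short steps, Python scripts to look and compute and a tool call to move; the robot and the scene stay as the last step left them, time stands still between calls to the robot, and variables do not carry over. Pictures are saved under pics/ and viewed, at most 10 in all, crops included, and the job is handed in when it is done.

Besides the shell and the picture viewer there is one more tool, called after "Emit:" as name(argument=value, ...) on one line, values as JSON. step_arm: Moves the arm, as the interface text tells. Its arguments: {"type":"object","properties":{"deltas":{"type":"array","items":{"type":"number"}}},"required":["deltas"]}

```bash
mkdir -p pics; cat > h.py <<'E'
import numpy as np, cv2
from bench import readout, snapshot, calibration, arm, search_frame
from scipy.spatial.transform import Rotation as R
def ray(cam,uv,z):
    c=calibration(cam);K=np.array(c["K"])
    if cam=="wrist":
        s=readout.observe();T=np.eye(4);T[:3,:3]=R.from_euler('xyz',s["tool_rot"],degrees=True).as_matrix();T[:3,3]=s["eef_pos"]
        T=T@np.array(c["hand_eye"]);Rc,e=T[:3,:3],T[:3,3]
    else: Rc=np.array(c["rotation"]);e=np.array(c["eye"])
    d=np.linalg.inv(K)@np.array([uv[0],uv[1],1.]);d=Rc@np.array([d[0],-d[1],-d[2]])
    return e+d*(z-e[2])/d[2]
E
python3 - <<'E'
from h import *
print(readout.observe())
for n in("top","scene"):
    p,d=snapshot(n);cv2.imwrite(f"pics/{n}0.png",cv2.cvtColor(p,cv2.COLOR_RGB2BGR));np.save(n+"d.npy",d)
    print(n,calibration(n))
    for l in("receiver","handset"):
        for r in search_frame(l,n)[:4]:print(l,r,ray(n,r["centre"],.02).round(3))
print(calibration("wrist"))
E
```

```text
{'clock': 0.0, 'joint_pos': array([ 8.96747087e+01,  2.05917952e+01,  6.32409780e-01, -2.12795776e-02,
       -7.01356162e+01, -1.65059825e+01]), 'joint_vel': array([ 0.02501391,  0.02124408, -0.03811922, -0.04462416,  0.09312544,
        0.00063125]), 'joint_torque': array([ 6.80249996e-04, -5.82713342e+01,  2.93061697e+01,  6.99723691e+00,
        7.02699821e-03, -1.52410912e-04]), 'eef_pos': array([0.19540023, 0.6458863 , 0.40370436]), 'tool_rot': array([ 1.79903229e+02, -7.81463977e-03, -1.68385145e+01]), 'contact_force': array([-0.42546465, -0.78540187, -0.24431213]), 'ft_torque': array([-0.00131262, -0.04362605,  0.04017904]), 'grasp_force': 0.0, 'grip_width': 0.08776646957001961}
top {'K': array([[437.69401161,   0.        , 250.72608404],
       [  0.        , 437.69401161, 187.92383399],
       [  0.        ,   0.        ,   1.        ]]), 'eye': array([0.30726321, 0.10587922, 1.48521953]), 'rotation': array([ 1.00139205e+01,  1.58034849e-02, -9.10162085e+01])}Traceback (most recent call last):
  File "<stdin>", line 7, in <module>
  File "h.py", line 11, in ray
    return e+d*(z-e[2])/d[2]
                        ~^^^
IndexError: invalid index to scalar variable.
```

View pics/top0.png

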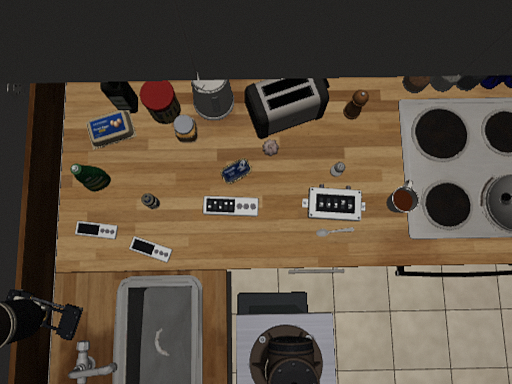

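The top view shows three handset look-alikes at (231,206), (96,230) and (150,249). The one at (231,206) is the largest, so it fits. The receiver is at (334,204), with the teaspoon just in front of it at (335,231), the mug at (403,199) and the salt shaker at (338,169).

```bash
sed -i 's/Rc=np.array(c\["rotation"\])/Rc=R.from_euler("xyz",c["rotation"],degrees=True).as_matrix()/' h.py
python3 - <<'E'
from h import *
n="top";p,d=snapshot(n)
for l in("receiver","handset","sw1","key1_nub","teaspoon","mug_near","salt_shaker"):
    for r in search_frame(l,n)[:6]:print(l,r,ray(n,r["centre"],.03).round(3))
cv2.imwrite("pics/crop1.png",cv2.cvtColor(cv2.resize(p[180:240,195:375],None,fx=4.4,fy=4.4,interpolation=cv2.INTER_CUBIC),cv2.COLOR_RGB2BGR))
print(calibration("wrist"))
E
```

```text
receiver {'centre': [336.1, 201.7], 'p': 0.6} [ 0.512 -0.184  0.03 ]
handset {'centre': [150.4, 245.7], 'p': 0.94} [0.377 0.436 0.03 ]
handset {'centre': [234.8, 204.0], 'p': 0.66} [0.51  0.156 0.03 ]
handset {'centre': [94.1, 229.6], 'p': 0.58} [0.433 0.624 0.03 ]
key1_nub {'centre': [150.5, 197.2], 'p': 0.34} [0.539 0.439 0.03 ]
teaspoon {'centre': [328.3, 231.3], 'p': 0.65} [ 0.413 -0.153  0.03 ]
mug_near {'centre': [406.2, 199.4], 'p': 0.62} [ 0.516 -0.42   0.03 ]
salt_shaker {'centre': [336.7, 167.5], 'p': 0.52} [ 0.63  -0.192  0.03 ]
{'K': array([[307.30684396,   0.        , 253.59020934],
       [  0.        , 307.30684396, 188.87293616],
       [  0.        ,   0.        ,   1.        ]]), 'hand_eye': array([[-2.46039917e-05,  9.55249347e-01,  2.95801764e-01,
         8.09231625e-02],
       [ 9.99999979e-01, -3.71791814e-05,  2.03242128e-04,
         1.15477240e-03],
       [ 2.05144577e-04,  2.95801763e-01, -9.55249326e-01,
         2.10055000e-02],
       [ 0.00000000e+00,  0.00000000e+00,  0.00000000e+00,
         1.00000000e+00]])}
```

View pics/crop1.png

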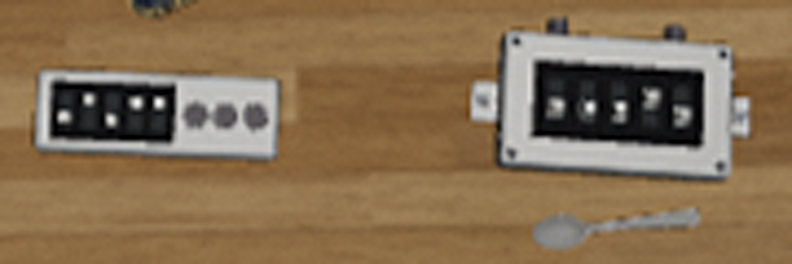

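The handset reads off, on, off, on, on. The receiver starts off, off, off, on, off, so only sw2 and sw5 need pushing away from me. I'll move over the handset and confirm the pattern from near.

Emit:
step_arm(deltas=[-0.32, 0.0295, 0.0252, 0, 0, 0, 0, -0.32, 0.0295, 0.0252, 0, 0, 0, 0, -0.32, 0.0295, 0.0252, 0, 0, 0, 0, -0.32, 0.0295, 0.0252, 0, 0, 0, 0, -0.32, 0.0295, 0.0252, 0, 0, 0, 0])

```text
clock: 0.92
eef_pos: [0.3007, 0.4811, 0.4048]
tool_rot: [-180.0, -0.0, -16.8]
contact_force: [0.4, 0.6, 1.2]
grip_width: 0.0595
grasp_force: 0.0
```

Emit:
step_arm(deltas=[-0.32, 0.0295, 0.0252, 0, 0, 0, 0, -0.32, 0.0295, 0.0252, 0, 0, 0, 0, -0.32, 0.0295, 0.0252, 0, 0, 0, 0, -0.32, 0.0295, 0.0252, 0, 0, 0, 0, -0.32, 0.0295, 0.0252, 0, 0, 0, 0])

```text
clock: 1.33
eef_pos: [0.4054, 0.3176, 0.4051]
tool_rot: [-179.9, -0.0, -16.8]
contact_force: [0.5, 0.1, 0.2]
grip_width: 0.031
grasp_force: 0.0
```

Emit:
step_arm(deltas=[-0.32, 0.0295, 0.0252, 0, 0, 0, 0, -0.32, 0.0295, 0.0252, 0, 0, 0, 0, -0.32, 0.0295, 0.0252, 0, 0, 0, 0, -0.32, 0.0295, 0.0252, 0, 0, 0, 0, -0.32, 0.0295, 0.0252, 0, 0, 0, 0])

```text
clock: 1.75
eef_pos: [0.5101, 0.1543, 0.4051]
tool_rot: [-180.0, -0.0, -16.8]
contact_force: [0.2, 0.3, -0.6]
grip_width: 0.0299
grasp_force: 0.0
```

Emit:
step_arm(deltas=[-0.32, 0, 0, 0, 0, 0, 7, -0.32, 0, 0, 0, 0, 0, 7, -0.32, 0, 0, 0, 0, 0, 7, -0.32, 0, 0, 0, 0, 0, 7, -0.32, 0, 0, 0, 0, 0, 7])

```text
clock: 2.17
eef_pos: [0.5096, 0.1558, 0.4048]
tool_rot: [-180.0, 0.0, -52.2]
contact_force: [-0.5, 0.5, 0.4]
grip_width: 0.0298
grasp_force: 0.0
```

Emit:
step_arm(deltas=[-0.32, 0, 0, 0, 0, 0, 7, -0.32, 0, 0, 0, 0, 0, 7, -0.32, 0, 0, 0, 0, 0, 7, -0.32, 0, 0, 0, 0, 0, 7, -0.32, 0, 0, 0, 0, 0, 7])

```text
clock: 2.58
eef_pos: [0.5095, 0.1561, 0.4048]
tool_rot: [-180.0, 0.0, -87.2]
contact_force: [0.4, 0.5, -0.8]
grip_width: 0.0299
grasp_force: 0.0
```

Emit:
step_arm(deltas=[-0.32, 0, 0, 0, 0, 0, 7, -0.32, 0, 0, 0, 0, 0, 0])

```text
clock: 2.75
eef_pos: [0.5095, 0.1561, 0.4048]
tool_rot: [-180.0, 0.0, -94.2]
contact_force: [-0.0, -0.3, -0.6]
grip_width: 0.0299
grasp_force: 0.0
```

```bash
python3 - <<'E'
from h import *
p,d=snapshot("wrist");q=np.rot90(p,1)
cv2.imwrite("pics/w1.png",cv2.cvtColor(p,cv2.COLOR_RGB2BGR))
for l in("handset","key1_nub"):
    for r in search_frame(l,"wrist")[:6]:print(l,r,ray("wrist",r["centre"],.0295).round(4))
s=readout.observe();print(s["clock"],s["eef_pos"],s["tool_rot"],s["grip_width"],s["joint_pos"])
E
```

```text
handset {'centre': [254.1, 159.0], 'p': 0.79} [0.5088 0.1477 0.0295]
key1_nub {'centre': [251.9, 188.1], 'p': 0.71} [0.5137 0.1832 0.0295]
2.9 [0.50953735 0.1560936  0.40475889] [-1.79990126e+02  9.04745573e-03 -9.35857792e+01] 0.02961280168207531 [ 3.81267388e+01  7.13691852e+00 -1.71983847e+01 -2.01350001e-04
 -6.56513055e+01 -4.17124357e+01]
```

View pics/w1.png

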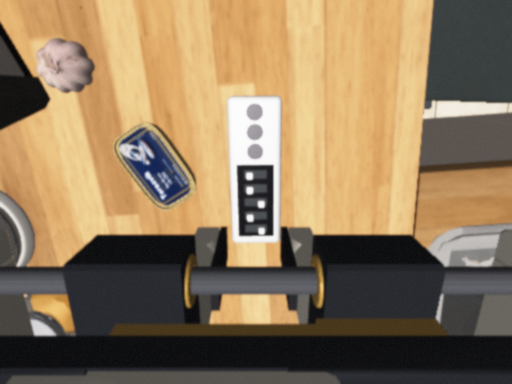

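The wrist view (up is to the robot's right, left is away) shows the nubs from 1 at the bottom to 5 at the top: (262,231) off, (250,218) on, (260,204) off, (250,190) on, (250,176) on. That confirms off, on, off, on, on. Next I'll go to the receiver.

Emit:
step_arm(deltas=[-0.32, 0.038, 0, 0.02, 0, 0, 0, -0.32, 0.038, 0, 0.02, 0, 0, 0, -0.32, 0.038, 0, 0.02, 0, 0, 0, -0.32, 0.038, 0, 0.02, 0, 0, 0, -0.32, 0.038, 0, 0, 0, 0, 0])

```text
clock: 3.32
eef_pos: [0.4954, -0.0306, 0.3237]
tool_rot: [179.7, -0.1, -93.6]
contact_force: [0.4, -0.1, 0.4]
grip_width: 0.0299
grasp_force: 0.0
```

Emit:
step_arm(deltas=[-0.32, 0.038, 0, 0, 0, 0, 0, -0.32, 0.038, 0, 0, 0, 0, 0, -0.32, 0, 0, 0, 0, 0, 0, -0.32, 0, 0, 0, 0, 0, 0])

```text
clock: 3.65
eef_pos: [0.4917, -0.1067, 0.327]
tool_rot: [180.0, -0.0, -93.9]
contact_force: [-0.2, 0.6, 0.4]
grip_width: 0.0299
grasp_force: 0.0
```

```bash
python3 - <<'E'
from h import *
s=readout.observe();print(s["clock"],s["eef_pos"],s["tool_rot"],s["grip_width"],s["contact_force"])
p,d=snapshot("wrist")
cv2.imwrite("pics/w2.png",cv2.cvtColor(p,cv2.COLOR_RGB2BGR));cv2.imwrite("w2raw.png",p)
for l in("receiver","sw1"):
    for r in search_frame(l,"wrist")[:6]:print(l,r,ray("wrist",r["centre"],.034).round(4))
E
```

```text
3.65 [ 0.49172384 -0.10673054  0.3269699 ] [ 1.79990700e+02 -5.90615531e-03 -9.38854934e+01] 0.029896137174617796 [-0.17386069  0.63027366  0.37737611]
receiver {'centre': [228.7, 95.0], 'p': 0.6} [ 0.5083 -0.1865  0.034 ]
sw1 {'centre': [233.8, 158.3], 'p': 0.58} [ 0.5087 -0.1314  0.034 ]
sw1 {'centre': [232.8, 99.8], 'p': 0.57} [ 0.5053 -0.1819  0.034 ]
sw1 {'centre': [236.9, 41.3], 'p': 0.54} [ 0.4982 -0.2268  0.034 ]
sw1 {'centre': [234.8, 135.5], 'p': 0.52} [ 0.5061 -0.1517  0.034 ]
sw1 {'centre': [220.6, 74.7], 'p': 0.52} [ 0.5137 -0.2025  0.034 ]
```

View pics/w2.png

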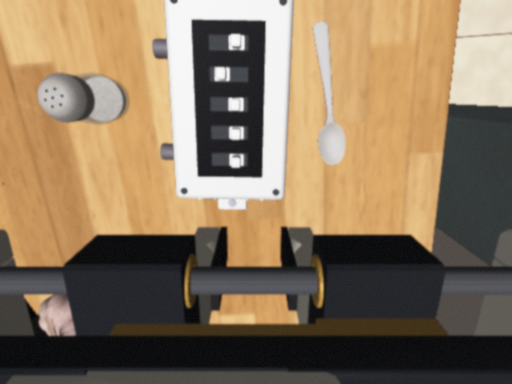

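The receiver's nubs, bottom to top, are sw1 (236,160), sw2 (236,133), sw3 (236,104), sw4 (222,74) and sw5 (237,42). The teaspoon is at (330,100) and the salt shaker at (75,95), both clear. I'll fit the receiver pose from the nubs and the bank outline.

```bash
python3 - <<'E'
from h import *
from scipy.optimize import least_squares
p=cv2.imread("w2raw.png");g=p.min(2)
bx=(p[...].max(2)<45).astype(np.uint8);bx[:15]=0;bx[182:]=0;bx[:,:185]=0;bx[:,275:]=0
m=(g>140).astype(np.uint8);m[:,:200]=0;m[:,258:]=0;m[:25]=0;m[173:]=0
n,_,st,ce=cv2.connectedComponentsWithStats(m)
pts=[]
for i in range(1,n):
    if st[i,4]>30: print(st[i],ce[i].round(1)); pts.append(ce[i])
pts=np.array(sorted(pts,key=lambda c:-c[1]))
W=np.array([ray("wrist",c,.046)[:2] for c in pts])
M=np.array([[-.007,.048],[-.007,.024],[-.007,0],[.007,-.024],[-.007,-.048]])
f=lambda q:(M@np.array([[np.cos(q[2]),np.sin(q[2])],[-np.sin(q[2]),np.cos(q[2])]])+q[:2]-W).ravel()
r=least_squares(f,[.51,-.18,-.05]);print(r.x,np.degrees(r.x[2]),(r.fun*1e3).round(1))
# slot middle of bank outline check
ys,xs=np.nonzero(bx);c=cv2.minAreaRect(np.c_[xs,ys].astype(np.float32));print(c,[ray("wrist",k,.034).round(4) for k in cv2.boxPoints(c)],ray("wrist",c[0],.034))
E
```

```text
[228  34  17  16 245] [236.   41.4]
[214  67  16  14 217] [221.5  73.5]
[228  98  16  13 204] [235.5 104. ]
[229 126  15  14 188] [236.  132.7]
[229 154  15  14 178] [235.9 160.5]
[ 0.50879051 -0.17907815 -0.09146328] -5.240459664447545 [ 0.   1.2 -0.1  0.9 -0.8  0.2  1.8 -1.  -1.  -1.2]
((228.5, 98.5), (153.0, 69.0), 90.0) [array([ 0.531, -0.243,  0.034]), array([ 0.4764, -0.2394,  0.034 ]), array([ 0.4834, -0.1142,  0.034 ]), array([ 0.5463, -0.1183,  0.034 ])] [ 0.50888049 -0.18314552  0.034     ]
```

Emit:
step_arm(deltas=[-0.32, 0.0245, -0.0078, 0, 0, 0, 1.3, -0.32, 0.0245, -0.0078, 0, 0, 0, 0, -0.32, 0, 0, 0.03, 0, 0, 0, -0.32, 0, 0, 0.03, 0, 0, 0, -0.32, 0, 0, 0.015, 0, 0, 0])

```text
clock: 4.22
eef_pos: [0.5031, -0.1539, 0.2494]
tool_rot: [179.9, 0.0, -95.0]
contact_force: [-0.4, -0.0, -0.5]
grip_width: 0.0296
grasp_force: 0.0
```

Emit:
step_arm(deltas=[-0.32, 0, 0, 0, 0, 0, 0, -0.32, 0, 0, 0, 0, 0, 0])

```text
clock: 4.38
eef_pos: [0.5042, -0.1538, 0.2518]
tool_rot: [179.9, -0.0, -95.0]
contact_force: [0.8, -1.1, 0.2]
grip_width: 0.0298
grasp_force: 0.0
```

```bash
python3 - <<'E'
from h import *
s=readout.observe();print(s["clock"],s["eef_pos"],s["tool_rot"],s["grip_width"],s["contact_force"])
p,d=snapshot("wrist")
cv2.imwrite("pics/w3.png",cv2.cvtColor(p,cv2.COLOR_RGB2BGR))
E
```

```text
4.3833 [ 0.50415514 -0.15382623  0.25180071] [ 1.79907037e+02 -2.96574605e-02 -9.49773503e+01] 0.029787619620259387 [ 0.78233513 -1.06954074  0.15030406]
```

View pics/w3.png

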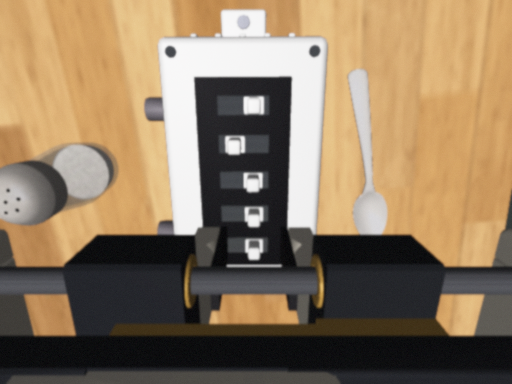

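All five nubs show: sw5 (255,104), sw4 (234,145), sw3 (253,182), sw2 (254,215), sw1 (254,247). The fingers frame the row on either side. I'll refit from here.

```bash
python3 - <<'E'
from h import *
from scipy.optimize import least_squares
p=cv2.imread("pics/w3.png")
m=(p.min(2)>225).astype(np.uint8);m[:,:215]=0;m[:,278:]=0;m[:85]=0;m[260:]=0
n,_,st,ce=cv2.connectedComponentsWithStats(m)
C=[(st[i],ce[i]) for i in range(1,n) if st[i,4]>25]
for c in C:print(c)
tops=[(254,245),(253.5,212),(253,180),(234,144),(255,104)]
W=np.array([ray("wrist",c,.048)[:2] for c in tops])
M=np.array([[-.007,.048],[-.007,.024],[-.007,0],[.007,-.024],[-.007,-.048]])
f=lambda q:(M@np.array([[np.cos(q[2]),np.sin(q[2])],[-np.sin(q[2]),np.cos(q[2])]])+q[:2]-W).ravel()
r=least_squares(f,[.51,-.18,-.05]);print(W.round(4),r.x,np.degrees(r.x[2]),(r.fun*1e3).round(1))
print("fingertip px ray at .074:",[ray("wrist",c,.074).round(4) for c in((216,232),(294,232))])
E
```

```text
(array([260,  97,   3,  16,  33], dtype=int32), array([261.39393939, 104.36363636]))
(array([244,  98,  15,  15, 197], dtype=int32), array([250.86294416, 104.94416244]))
(array([226, 137,  13,  16, 145], dtype=int32), array([232.1862069 , 145.86896552]))
(array([241, 137,   3,  15,  29], dtype=int32), array([242.4137931 , 143.79310345]))
(array([244, 174,  14,  17, 135], dtype=int32), array([250.82962963, 183.85925926]))
(array([246, 209,  13,  17, 114], dtype=int32), array([251.96491228, 219.21052632]))
(array([246, 241,  13,  17,  83], dtype=int32), array([252.37349398, 252.26506024]))
[[ 0.5061 -0.1397]
 [ 0.5044 -0.1631]
 [ 0.5028 -0.1844]
 [ 0.5122 -0.2076]
 [ 0.4977 -0.2296]] [ 0.5088029  -0.18527894 -0.0968055 ] -5.54654666663327 [ 0.4  2.9 -0.2  2.4 -1.  -0.3  1.3 -2.2 -0.5 -2.8]
fingertip px ray at .074: [array([ 0.5255, -0.1631,  0.074 ]), array([ 0.4818, -0.1593,  0.074 ])]
```

```bash
python3 - <<'E'
from h import *
from scipy.optimize import least_squares
p=cv2.imread("pics/w3.png")
cv2.imwrite("pics/c3.png",cv2.resize(p[85:275,190:310],None,fx=3.1,fy=3.1,interpolation=cv2.INTER_NEAREST))
tops=[(254,252),(253.5,218.5),(253,183.5),(234,145),(255,104.5)]
W=np.array([ray("wrist",c,.048)[:2] for c in tops])
M=np.array([[-.007,.048],[-.007,.024],[-.007,0],[.007,-.024],[-.007,-.048]])
f=lambda q:(M@np.array([[np.cos(q[2]),np.sin(q[2])],[-np.sin(q[2]),np.cos(q[2])]])+q[:2]-W).ravel()
r=least_squares(f,[.51,-.18,-.05]);print(W.round(4),r.x,np.degrees(r.x[2]),(r.fun*1e3).round(1))
E
```

```text
[[ 0.5065 -0.1345]
 [ 0.5047 -0.1586]
 [ 0.503  -0.1821]
 [ 0.5123 -0.207 ]
 [ 0.4977 -0.2293]] [ 0.50902643 -0.18273917 -0.10090599] -5.781487552449675 [ 0.4  0.2 -0.3  0.5 -0.9  0.1  1.3 -0.3 -0.5 -0.5]
```

View pics/c3.png

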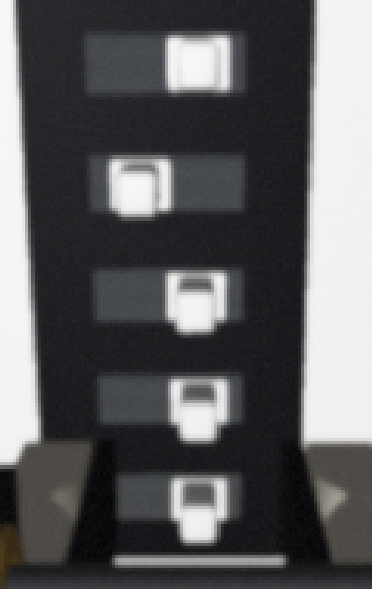

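The crop shows each nub's top at the fitted place, with sw4 on and the others off. The sw2 nub is at about (0.5045, -0.158). I'll shift 4 mm, lower, and push it away.

Emit:
step_arm(deltas=[-0.32, 0.004, 0, 0.012, 0, 0, 0.6, -0.32, 0, 0, 0.012, 0, 0, 0, -0.32, 0, 0, 0.01, 0, 0, 0, -0.32, 0, 0, 0, 0, 0, 0])

```text
clock: 4.77
eef_pos: [0.5034, -0.1584, 0.2176]
tool_rot: [180.0, 0.0, -95.7]
contact_force: [-0.0, 0.2, -0.6]
grip_width: 0.0296
grasp_force: 0.0
```

Emit:
step_arm(deltas=[-0.32, 0, -0.006, 0, 0, 0, 0, -0.32, 0, -0.006, 0, 0, 0, 0, -0.32, 0, -0.005, 0, 0, 0, 0, -0.32, 0, -0.004, 0, 0, 0, 0, -0.32, 0, -0.002, 0, 0, 0, 0])

```text
clock: 5.18
eef_pos: [0.5271, -0.1612, 0.2184]
tool_rot: [-180.0, -0.0, -95.7]
contact_force: [-0.5, -0.0, 1.9]
grip_width: 0.0297
grasp_force: 0.8
```

Emit:
step_arm(deltas=[-0.32, 0, -0.001, 0, 0, 0, 0, -0.32, 0, 0, 0, 0, 0, 0])

```text
clock: 5.35
eef_pos: [0.5275, -0.1613, 0.2181]
tool_rot: [-180.0, -0.0, -95.7]
contact_force: [-0.9, -0.2, 0.1]
grip_width: 0.0302
grasp_force: 0.3
```

Emit:
step_arm(deltas=[-0.32, 0, -0.001, 0, 0, 0, 0, -0.32, 0, 0, 0, 0, 0, 0])

```text
clock: 5.52
eef_pos: [0.5278, -0.1614, 0.2179]
tool_rot: [179.9, -0.0, -95.7]
contact_force: [-3.4, 0.4, 1.9]
grip_width: 0.03
grasp_force: 1.6
```

Emit:
step_arm(deltas=[-0.32, 0, -0.001, 0, 0, 0, 0, -0.32, 0, 0, 0, 0, 0, 0])

```text
clock: 5.68
eef_pos: [0.5282, -0.1615, 0.2177]
tool_rot: [179.8, -0.0, -95.8]
contact_force: [-6.8, 2.1, 3.7]
grip_width: 0.0301
grasp_force: 2.9
```

```bash
python3 - <<'E'
from h import *
s=readout.observe();print(s["clock"],s["eef_pos"],s["tool_rot"],s["grip_width"],s["contact_force"])
p,d=snapshot("wrist")
cv2.imwrite("pics/w4.png",cv2.resize(cv2.cvtColor(p,cv2.COLOR_RGB2BGR)[:300,150:400],None,fx=2,fy=2))
E
```

```text
5.6833 [ 0.52820018 -0.16149106  0.21773793] [ 1.79836690e+02 -8.34636577e-03 -9.57567688e+01] 0.03013998136946356 [-6.75407654  2.11880779  3.65743291]
```

View pics/w4.png

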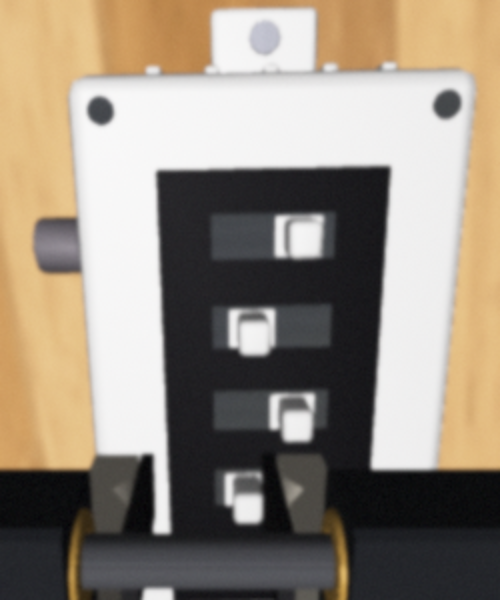

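The sw2 nub now sits at its far end, level with sw4, and the force has risen to about 7 N against the stop. I'll back off, lift, and go 72 mm right to sw5.

Emit:
step_arm(deltas=[-0.32, 0, 0.006, 0, 0, 0, 0, -0.32, 0, 0.006, 0, 0, 0, 0, -0.32, 0, 0, -0.015, 0, 0, 0, -0.32, 0, 0, -0.015, 0, 0, 0, -0.32, 0, 0, 0, 0, 0, 0])

```text
clock: 6.15
eef_pos: [0.5183, -0.1603, 0.2508]
tool_rot: [-179.7, 0.0, -95.7]
contact_force: [0.6, 0.1, -0.9]
grip_width: 0.0296
grasp_force: 0.0
```

Emit:
step_arm(deltas=[-0.32, 0.024, 0.007, 0, 0, 0, 0, -0.32, 0.024, 0.007, 0, 0, 0, 0, -0.32, 0.024, 0, 0, 0, 0, 0, -0.32, 0, 0, 0, 0, 0, 0, -0.32, 0, 0, 0, 0, 0, 0])

```text
clock: 6.57
eef_pos: [0.4959, -0.2314, 0.2479]
tool_rot: [-180.0, 0.0, -95.9]
contact_force: [-0.1, -0.5, 0.1]
grip_width: 0.0297
grasp_force: 0.0
```

```bash
python3 - <<'E'
from h import *
s=readout.observe();print(s["clock"],s["eef_pos"],s["tool_rot"],s["grip_width"],s["contact_force"])
e=s["eef_pos"];c=np.array([.509,-.1827]);a=np.radians(-5.7)
print(((e[:2]-c)@np.array([[np.cos(a),-np.sin(a)],[np.sin(a),np.cos(a)]])*1e3).round(1))
E
```

```text
6.5667 [ 0.49585338 -0.23138413  0.24789837] [-1.79955847e+02  4.92528207e-05 -9.58525489e+01] 0.029710391320177672 [-0.14274851 -0.50263483  0.12176504]
[ -8.2 -49.7]
```

Emit:
step_arm(deltas=[-0.32, -0.001, 0, 0.01, 0, 0, 0, -0.32, 0, 0, 0.01, 0, 0, 0, -0.32, 0, 0, 0.01, 0, 0, 0, -0.32, 0, 0, 0, 0, 0, 0])

```text
clock: 6.9
eef_pos: [0.4954, -0.2287, 0.2152]
tool_rot: [179.8, 0.0, -95.7]
contact_force: [-1.1, -0.3, 0.3]
grip_width: 0.0297
grasp_force: 0.0
```

Emit:
step_arm(deltas=[-0.32, 0, -0.006, 0, 0, 0, 0, -0.32, 0, -0.006, 0, 0, 0, 0, -0.32, 0, -0.005, 0, 0, 0, 0, -0.32, 0, -0.004, 0, 0, 0, 0, -0.32, 0, -0.002, 0, 0, 0, 0])

```text
clock: 7.32
eef_pos: [0.5199, -0.2317, 0.2181]
tool_rot: [180.0, 0.0, -95.7]
contact_force: [-0.7, 0.9, 0.6]
grip_width: 0.0298
grasp_force: 0.8
```

Emit:
step_arm(deltas=[-0.32, 0, -0.002, 0, 0, 0, 0, -0.32, 0, 0, 0, 0, 0, 0])

```text
clock: 7.48
eef_pos: [0.5216, -0.232, 0.2181]
tool_rot: [-180.0, -0.0, -95.7]
contact_force: [-0.3, -0.4, -0.2]
grip_width: 0.0301
grasp_force: 0.2
```

Emit:
step_arm(deltas=[-0.32, 0, -0.001, 0, 0, 0, 0, -0.32, 0, 0, 0, 0, 0, 0])

```text
clock: 7.65
eef_pos: [0.5219, -0.2321, 0.2181]
tool_rot: [180.0, -0.0, -95.7]
contact_force: [-2.9, 0.9, 1.0]
grip_width: 0.03
grasp_force: 1.3
```

One more millimetre to seat it, then back off, lift and look.

Emit:
step_arm(deltas=[-0.32, 0, -0.001, 0, 0, 0, 0, -0.32, 0, 0, 0, 0, 0, 0])

```text
clock: 7.82
eef_pos: [0.5223, -0.2322, 0.218]
tool_rot: [179.9, 0.0, -95.8]
contact_force: [-3.9, 1.6, 2.9]
grip_width: 0.0296
grasp_force: 2.7
```

Emit:
step_arm(deltas=[-0.32, 0, 0.006, 0, 0, 0, 0, -0.32, 0, 0.006, 0, 0, 0, 0, -0.32, 0, 0, -0.03, 0, 0, 0, -0.32, -0.03, 0, -0.025, 0, 0, 0, -0.32, -0.03, 0, -0.02, 0, 0, 0])

```text
clock: 8.23
eef_pos: [0.5172, -0.1717, 0.2948]
tool_rot: [-179.9, -0.0, -95.9]
contact_force: [1.0, 1.1, 0.0]
grip_width: 0.03
grasp_force: 0.0
```

Emit:
step_arm(deltas=[-0.32, -0.03, 0, 0, 0, 0, 0, -0.32, 0, 0, 0, 0, 0, 0, -0.32, 0, 0, 0, 0, 0, 0])

```text
clock: 8.48
eef_pos: [0.5204, -0.1402, 0.2939]
tool_rot: [-179.8, 0.0, -95.6]
contact_force: [0.3, -0.7, -1.3]
grip_width: 0.0299
grasp_force: 0.0
```

```bash
python3 - <<'E'
from h import *
s=readout.observe();print(s["clock"],s["eef_pos"],s["contact_force"])
p,d=snapshot("wrist")
cv2.imwrite("pics/w5.png",cv2.resize(cv2.cvtColor(p,cv2.COLOR_RGB2BGR)[:260,150:400],None,fx=2.3,fy=2.3))
E
```

```text
8.4833 [ 0.52035968 -0.14019974  0.29393758] [ 0.26913711 -0.7304093  -1.26631502]
```

View pics/w5.png

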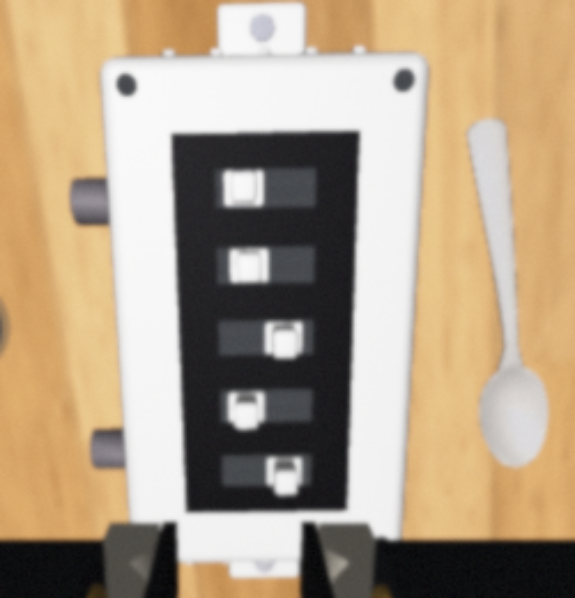

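The final view, top to bottom, shows sw5 (243,188) on, sw4 (248,266) on, sw3 (284,340) off, sw2 (245,408) on and sw1 (285,475) off. That matches the handset, and the arm is clear of everything.

```bash
python3 -c "
from h import *
print(arm.hand_in())"
```

```text
the job is handed in; nothing more can be done
None
```

The receiver's five switches now read off, on, off, on, on, matching the handset in the last wrist view. I moved only sw2 and sw5, and the job is handed in; no verdict came back.

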